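# Sweep the guide bearings through the gate into the collecting slot

### The arm

A 6-joint arm with a two-finger parallel gripper is mounted at the origin on the work surface. World frame = base frame: x ahead of the robot, y to its left, z up, the work surface at z = 0. Lengths are in m, angles in degrees, forces in N, time in s.
With the tool pointing down it reaches from about 0.375 to 0.9 m from the base axis. Payload 3.1 kg.
Tool frame: the origin (TCP) lies on the centre line of the jaws, within the pads' length; the fingertips stand 25 mm ahead of it and the grasp point (between the pads) lies 6 mm ahead of it; y points along the fingers, x is the direction in which the jaws open and shut, and the axes are right-handed (so a half turn about y gives the same grasp; the last joint's range is limited). The gripper opens to 87 mm and grips with 3 to 60 N. Pads are 19 mm wide; open, the fingers measure 117 mm over their backs; the gripper's body (75 mm by 190 mm) begins 51 mm behind the grasp point.
Start: joints at [-87.118, 30.224, 82.088, -0, 67.689, -10.227], TCP at [0.142, -0.609, 0.248] pointing down, gripper open.
Joint ranges: [-176.69, 176.69], [-43.24, 126.21], [12.49, 139.97], [-82, 262], [0, 151.66], [-163.58, 163.58]. Speed limits (degrees/s): [159.86, 159.86, 180, 180, 180, 180].

### API

Orientations are given as a 3x3 rotation matrix whose columns are the frame's x, y, z axes.
In Python, from rig import * gives the robot as it stands.
- The arm moves only by the tool play_rows, never from a script. Its argument "commands" is a list of rows, each a list of 2 entries, a list of its own where there are three numbers: the shift along the world's x, y, z in m, then the turn, a rotation vector about the world's x, y, z in rad. A call has 1 to 10 rows; each row is the pose to reach, as a shift and turn from the pose commanded when the call began; what a row does not reach only later rows make up. A row lasts 1/8 s, in which the tool goes at most 62.5 mm and 10.7 degrees, less where a joint would pass 70% of its speed; a pose out of reach is approached as far as the arm can. A call with a gripper value outside its range is refused whole. "gripper" is the finger opening in m, from 0 to 0.087, set as the call begins (left out, the last holds). The fingers move at their own pace and stop on an object; the grip force is fixed at half the most. Time passes only in rows, so rows that repeat a pose let the fingers close. It gives the time, the measured TCP pose, the force and the opening at its end, in the units of the state.
- read_state(): the state, without advancing time (a new reading comes with each control period).
- capture(name): name is "side" or "top" or "wrist"; returns a dict with "frame" (480x640x3 uint8, red, green, blue), "depth" (480x640 float32, m along the optical axis (not along the pixel's ray), 0 where there is no reading), "mtx" (3x3 intrinsics, pixels), "cam_to_world" (4x4, takes a point from camera to world coordinates); the wrist camera has in their place "hand_eye" (4x4, takes a point from camera to tool coordinates, whose origin is the TCP and whose axes are the tool frame's). Camera axes: x right, y down, z forward; pixel columns grow to the right and rows downward; lengths in m; the calibration is good to about 2 mm. A picture is of the moment at which its call begins: read the wrist's pose just before it.
- hand_in(): hands the job in, once; it reports no verdict.
The state is a dict: "time_s": time; "joint_positions": joint angles; "qvel": joint speeds; "tau": joint torques, N m; "position": TCP position; "tcp_rot": TCP orientation; "force": force on the tool from outside, world axes, zero at the start; "moment": the same for the moment, N m; "opening": opening from 0.0 (shut) to 1.0 (fully open).
Only numpy, scipy, OpenCV 4.12 (cv2) and the standard library are available. Lean on these libraries where they do the work, as an engineer would, in place of code of your own. Each camera call takes 0.05 s, during which the arm holds its last target. There are 200 camera calls.

### The job

Put away the three loose blue-sealed ball bearings on the wooden sorting board: with the fingertips, push them along the board through the gap in the yellow fence, one at a time, so that each drops into the green-floored slot behind it before the next one follows. Slide them only, never pick them up, and leave the brass bush, the red knob and the tools on the bench where they are.

Things in the scene. Friction and masses are not known exactly. Their poses are not given: they have to be found in the camera images.
- board: light wooden sorting board fixed to the bench, 270 (x) by 310 (y) by 80 mm high. Origin: centre of its underside, z up. Its flat top face (80 mm up) is the field where the parts lie: x = -127 to +127, y = -147 to +90 mm, edged on the -x, +x and -y sides by dark rims 10 mm high, 8 mm wide. The yellow fence and then the slot bound it on the +y side.
- gate (a point): middle of the gap in the yellow fence, on the top face at the slot's edge (board x 0, y 90, z 80 mm); axes as the board's, +y leads through the gap into the slot. The fence is 16 mm high, 10 mm thick (board y 90 to 100), runs along x; the gap is 46 mm wide. The field ends level with the fence's front face: a bearing tips in once its centre is past this edge.
- slot (a point): centre of the green floor of the open-topped collecting slot behind the fence, 72 mm below the board's top face. Inside, the slot measures 110 mm along the board's x and 55 mm along its y (board y 90 to 145 mm); the fence overhangs its first 10 mm on both sides of the gap.
- bearing1_center (a point): ball bearing, a steel ring with a blue seal band, lying flat: 35 mm outside diameter, 15 mm bore, 11 mm thick, about 45 g. This point is its centre (half-way up), 5.5 mm above the board's top face while it lies there. It slides freely when pushed from the side. All three bearings are alike.
- bearing2_center (a point): ball bearing, a steel ring with a blue seal band, lying flat: 35 mm outside diameter, 15 mm bore, 11 mm thick, about 45 g. This point is its centre (half-way up), 5.5 mm above the board's top face while it lies there. It slides freely when pushed from the side. All three bearings are alike.
- bearing3_center (a point): ball bearing, a steel ring with a blue seal band, lying flat: 35 mm outside diameter, 15 mm bore, 11 mm thick, about 45 g. This point is its centre (half-way up), 5.5 mm above the board's top face while it lies there. It slides freely when pushed from the side. All three bearings are alike.
- bush: loose brass bush standing on the board, a cylinder 26 mm in diameter and 30 mm high; origin at the centre of its underside. To be left alone.
- knobnut: loose red clamp knob standing on the board, 34 mm in diameter and 30 mm high over all; origin at the centre of its underside. To be left alone.
- clamp: loose bar clamp lying on the bench beside the board, about 270 by 115 by 31 mm, blue jaws and a red handle; origin under the middle of its steel bar, x along the bar. To be left alone.
- wrench: loose steel wrench lying on the bench along its own x; origin at the middle of its underside. To be left alone.
- screwdriver: loose screwdriver lying on the bench along its own x; origin at the middle of its underside. To be left alone.
- brush: loose bench brush lying on the bench along its own x; origin at the middle of its underside. To be left alone.
- offcut: loose wooden offcut on the bench, 70 by 110 by 35 mm; origin at the centre of its underside. To be left alone.

How it is judged (in metres and radians):
On the way, in this order (a step that is already met when the one before it is completed fails the run):
1. one bearing is in the slot (((x of bearing1_center in the frame of board between -0.058 and 0.058 m and y of bearing1_center in the frame of board between 0.085 and 0.15 m and z of bearing1_center in the frame of board below 0.072 m) or (x of bearing2_center in the frame of board between -0.058 and 0.058 m and y of bearing2_center in the frame of board between 0.085 and 0.15 m and z of bearing2_center in the frame of board below 0.072 m) or (x of bearing3_center in the frame of board between -0.058 and 0.058 m and y of bearing3_center in the frame of board between 0.085 and 0.15 m and z of bearing3_center in the frame of board below 0.072 m))), for 0.2 s.
2. a second bearing, swept after the first, is in the slot ((((x of bearing1_center in the frame of board between -0.058 and 0.058 m and y of bearing1_center in the frame of board between 0.085 and 0.15 m and z of bearing1_center in the frame of board below 0.072 m) and (x of bearing2_center in the frame of board between -0.058 and 0.058 m and y of bearing2_center in the frame of board between 0.085 and 0.15 m and z of bearing2_center in the frame of board below 0.072 m)) or ((x of bearing1_center in the frame of board between -0.058 and 0.058 m and y of bearing1_center in the frame of board between 0.085 and 0.15 m and z of bearing1_center in the frame of board below 0.072 m) and (x of bearing3_center in the frame of board between -0.058 and 0.058 m and y of bearing3_center in the frame of board between 0.085 and 0.15 m and z of bearing3_center in the frame of board below 0.072 m)) or ((x of bearing2_center in the frame of board between -0.058 and 0.058 m and y of bearing2_center in the frame of board between 0.085 and 0.15 m and z of bearing2_center in the frame of board below 0.072 m) and (x of bearing3_center in the frame of board between -0.058 and 0.058 m and y of bearing3_center in the frame of board between 0.085 and 0.15 m and z of bearing3_center in the frame of board below 0.072 m)))), for 0.2 s.
3. the third bearing, swept after the second, is in the slot (x of bearing1_center in the frame of board between -0.058 and 0.058 m and y of bearing1_center in the frame of board between 0.085 and 0.15 m and z of each of bearing1_center, bearing2_center, bearing3_center in the frame of board below 0.072 m and x of bearing2_center in the frame of board between -0.058 and 0.058 m and y of bearing2_center in the frame of board between 0.085 and 0.15 m and x of bearing3_center in the frame of board between -0.058 and 0.058 m and y of bearing3_center in the frame of board between 0.085 and 0.15 m), for 0.2 s.
At the end, for the whole second after the job is handed in: All three bearings lie at rest inside the collecting slot, each centre at least 8 mm below the board's top face; the brass bush and the red knob are within 20 mm, the clamp, wrench, screwdriver, brush and offcut within 30 mm of where they began (all of step 3 and linear speed of each of bearing1, bearing2, bearing3 below 0.03 m/s and distance of each of bush, knobnut from where it was at the start of the episode below 0.02 m and distance of each of clamp, wrench, screwdriver, brush, offcut from where it was at the start of the episode below 0.03 m); the robot touches nothing.
It fails at once if a bearing is lifted: its centre rises more than 12 mm above where it is while it lies flat on the board (z of any of bearing1_center, bearing2_center, bearing3_center in the frame of board above 0.0975 m).
It fails at once if the brass bush or the red knob is displaced by more than 20 mm (distance of any of bush, knobnut from where it was at the start of the episode above 0.02 m).
It fails at once if a tool or the offcut on the bench is displaced by more than 30 mm (distance of any of clamp, wrench, screwdriver, brush, offcut from where it was at the start of the episode above 0.03 m).
It also fails if it takes over 61 s, if anything falls off the work surface, if the arm or the gripper's body presses on something with over 40 N, if the wrist force passes 120 N, or if a joint passes its speed limit or range.

## Working session

There is one attempt and no reset: what is moved stays moved. The work goes in short steps, Python scripts to look and compute and a tool call to move; the robot and the scene stay as the last step left them, time stands still between calls to the robot, and variables do not carry over. Pictures are saved under pics/ and viewed, about 8 in all and at most 12, crops included, and the job is handed in when it is done.

Besides the shell and the picture viewer there is one more tool, called after "Emit:" by a JSON object that holds its "fn" and its "kwargs", one argument or row to a line. play_rows: Moves the arm, as the interface text tells. Its arguments: {"type":"object","properties":{"commands":{"type":"array"},"gripper":{"type":"number"}},"required":["commands"]}

```bash
mkdir -p pics; cat > h.py <<'E'
from rig import *
import numpy as np, cv2
def snap(n,f):
    c=capture(n); cv2.imwrite(f'pics/{f}.png',c['frame'][:,:,::-1]); np.savez(f'pics/{f}.npz',**{k:v for k,v in c.items()}); return c
def px(c,u,v,z=None,T=None):
    T=c['cam_to_world'] if T is None else T
    r=np.linalg.inv(c['mtx'])@[u,v,1]
    if z is None: return (T@np.r_[r*c['depth'][int(v),int(u)],1])[:3]
    d=T[:3,:3]@r; return T[:3,3]+d*(z-T[2,3])/d[2]
E
python3 - <<'E'
from h import *
s=read_state(); print(s)
c=snap('top','top0'); print(c['mtx'],c['cam_to_world'])
snap('side','side0')
E
```

```text
{'time_s': 0.0, 'joint_positions': array([-8.71203288e+01,  3.02789610e+01,  8.21562163e+01, -2.21073563e-04,
        6.76878193e+01, -1.02284914e+01]), 'qvel': array([ 0.13768349, -0.06256032,  0.02167916,  0.03842683,  0.03557664,
        0.00480352]), 'tau': array([-3.85782387e-04, -4.40049040e+01, -1.76590580e+01,  6.32386794e-02,
        5.81560296e-02, -1.74295933e-04]), 'position': array([ 0.14172451, -0.60802957,  0.24657256]), 'tcp_rot': array([[ 2.26791376e-01, -1.11411941e-04,  9.73943355e-01],
       [-9.73941069e-01,  2.14380390e-03,  2.26791089e-01],
       [-2.11321080e-03, -9.99997696e-01,  3.77687571e-04]]), 'force': array([ 0.21792727,  0.36787362, -0.02852832]), 'moment': array([ 0.07633743,  0.0278391 , -0.04436331]), 'opening': 0.9989112988573633}
[[435.86551271   0.         322.80921328]
 [  0.         435.86551271 234.30231083]
 [  0.           0.           1.        ]] [[-4.32739094e-04 -9.97480101e-01  7.09454748e-02  4.29884634e-01]
 [-9.99930046e-01 -4.06964922e-04 -1.18210250e-02 -4.13477477e-02]
 [ 1.18201096e-02 -7.09456273e-02 -9.97410148e-01  1.36100797e+00]
 [ 0.00000000e+00  0.00000000e+00  0.00000000e+00  1.00000000e+00]]
```

View pics/top0.png

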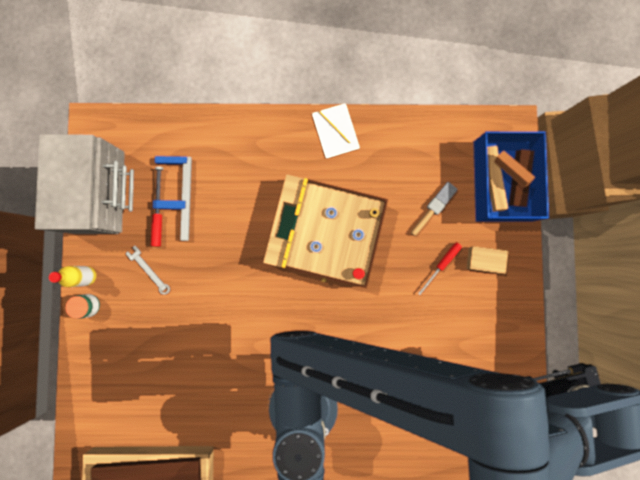

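The top view shows the board around (325,230), with the slot on the left (+y world), three bearings at about (331,213), (358,235) and (316,246), the bush at (375,212) and the knob at (358,273). I'll enlarge that area.

```bash
python3 - <<'E'
import cv2
i=cv2.imread('pics/top0.png')[165:295,250:400]
cv2.imwrite('pics/crop0.png',cv2.resize(i,None,fx=4.6,fy=4.6,interpolation=cv2.INTER_CUBIC)[:600])
E
```

```text
(no output)
```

View pics/crop0.png

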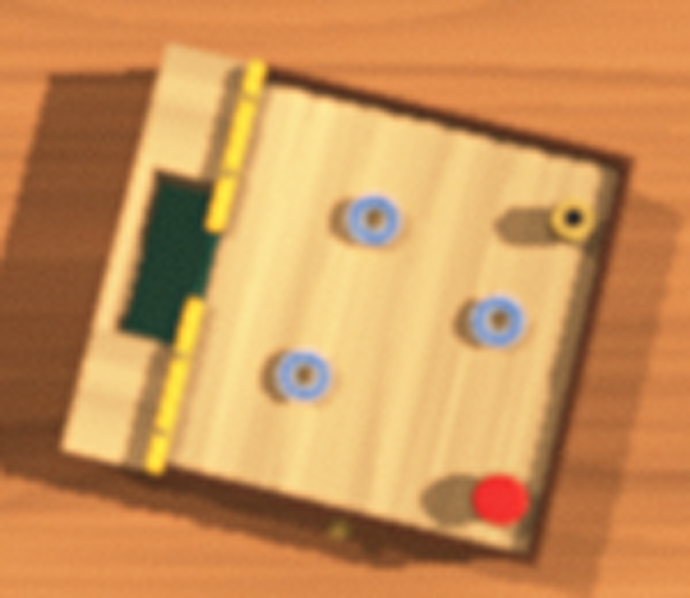

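View pics/side0.png

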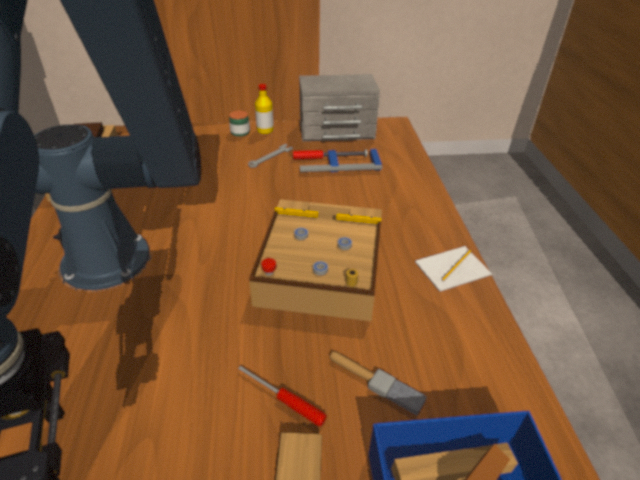

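```bash
cat >> h.py <<'E'
def load(f): return dict(np.load(f'pics/{f}.npz'))
E
python3 - <<'E'
from h import *
c=load('top0')
P=lambda u,v,z: px(c,250+u/4.6-.4,165+v/4.6-.4,z)
co=[P(168,45,.08),P(632,158,.09),P(533,560,.09),P(62,452,.08)]
bc=np.array([[135,155],[135,-155],[-135,-155],[-135,155]])/1000
W=np.array(co)[:,:2]
H=(bc-bc.mean(0)).T@(W-W.mean(0)); U,S,V=np.linalg.svd(H); R=V.T@U.T
print('corners',W.round(4).tolist()); print('yaw',np.degrees(np.arctan2(R[1,0],R[0,0])),R)
o=W.mean(0); print('o',o,'res',(W-o-bc@R.T).round(4).tolist())
for n,p in dict(b1=P(373,220,.091),b2=P(303,376,.091),b3=P(497,321,.091),bush=P(573,218,.11),knob=P(499,499,.11),g1=P(215,230,.096),g2=P(192,297,.096)).items():
  print(n,p.round(4),'board',((p[:2]-o)@R).round(4))
for u,v in [(373,245),(303,400),(420,300)]: print(px(c,250+u/4.6,165+v/4.6))
E
```

```text
corners [[0.6995, 0.0525], [0.6248, -0.2455], [0.3689, -0.1802], [0.4371, 0.1184]]
yaw -13.794146897776754 [[ 0.97115864  0.23843425]
 [-0.23843425  0.97115864]]
o [ 0.53258381 -0.06370445] res [[-0.0011, -0.0022], [-0.002, 0.0009], [0.0044, 0.0019], [-0.0013, -0.0006]]
b1 [ 0.5845 -0.0795  0.091 ] board [ 0.0542 -0.003 ]
b2 [ 0.485 -0.035  0.091] board [-0.053   0.0166]
b3 [ 0.52   -0.1583  0.091 ] board [ 0.0104 -0.0948]
bush [ 0.5836 -0.2047  0.11  ] board [ 0.0832 -0.1248]
knob [ 0.4076 -0.1571  0.11  ] board [-0.0991 -0.1205]
g1 [0.5775 0.0209 0.096 ] board [0.0234 0.0928]
g2 [0.5348 0.0352 0.096 ] board [-0.0214  0.0966]
[ 0.56755383 -0.08073246  0.08906533]
[ 0.46883369 -0.03614243  0.08550435]
[ 0.53337527 -0.11128311  0.07665684]
```

Emit:
{"fn": "play_rows", "kwargs": {
  "commands": [
    [[0.2,0.21,0],[0,0,0.55]],
    [[0.371,0.419,0],[0,0,1.101]],
    [[0.371,0.419,0],[0,0,1.101]],
    [[0.371,0.419,0],[0,0,1.101]],
    [[0.371,0.419,0],[0,0,1.101]],
    [[0.371,0.419,0],[0,0,1.101]],
    [[0.371,0.419,0],[0,0,1.101]],
    [[0.371,0.419,0],[0,0,1.101]],
    [[0.371,0.419,0],[0,0,1.101]],
    [[0.371,0.419,0],[0,0,1.101]]
  ],
  "gripper": 0.02
}}

```text
time_s: 1.35
position: [0.5147, -0.1861, 0.2472]
tcp_rot: [[0.973, 0.0, 0.232], [-0.232, 0.001, 0.973], [0.0, -1.0, 0.001]]
force: [0.9, -0.2, 0.7]
opening: 0.234
```

Emit:
{"fn": "play_rows", "kwargs": {
  "commands": [
    [[0,0,0],[0,0,0]],
    [[0,0,0],[0,0,0]],
    [[0,0,0],[0,0,0]]
  ]
}}

```text
time_s: 1.72
position: [0.512, -0.1909, 0.2475]
tcp_rot: [[0.971, -0.0, 0.241], [-0.241, 0.0, 0.971], [-0.0, -1.0, -0.0]]
force: [0.4, 0.4, 0.4]
opening: 0.224
```

```bash
cat >> h.py <<'E'
o=np.array([.5326,-.0637]); a=np.radians(-13.8); R=np.array([[np.cos(a),-np.sin(a)],[np.sin(a),np.cos(a)]])
def b2w(x,y): return o+R@[x/1000,y/1000]
def w2b(p): return ((np.asarray(p)[:2]-o)@R*1000).round(1)
def wrist(f):
    s=read_state(); c=snap('wrist',f); T=np.eye(4); T[:3,:3]=s['tcp_rot']; T[:3,3]=s['position']
    c['cam_to_world']=T@c['hand_eye']; np.savez(f'pics/{f}.npz',**c); return s,c
E
python3 - <<'E'
from h import *
s,c=wrist('w1'); print(s['time_s'],s['position'],w2b(s['position']),s['tcp_rot'],s['opening'],c['hand_eye'])
E
```

```text
1.725 [ 0.51201206 -0.19093356  0.24753189] [  10.4 -128.5] [[ 9.70513357e-01 -2.73379930e-04  2.41047192e-01]
 [-2.41047198e-01  1.23257701e-05  9.70513394e-01]
 [-2.68289976e-04 -9.99999963e-01 -5.39351414e-05]] 0.22424580059046234 [[ 9.99999810e-01 -3.04520878e-04  5.35367247e-04  4.72075602e-04]
 [-6.02858533e-04 -3.05914261e-01  9.52058875e-01 -1.36981077e-01]
 [-1.26145329e-04 -9.52059017e-01 -3.05914387e-01  8.39800022e-02]
 [ 0.00000000e+00  0.00000000e+00  0.00000000e+00  1.00000000e+00]]
```

View pics/w1.png

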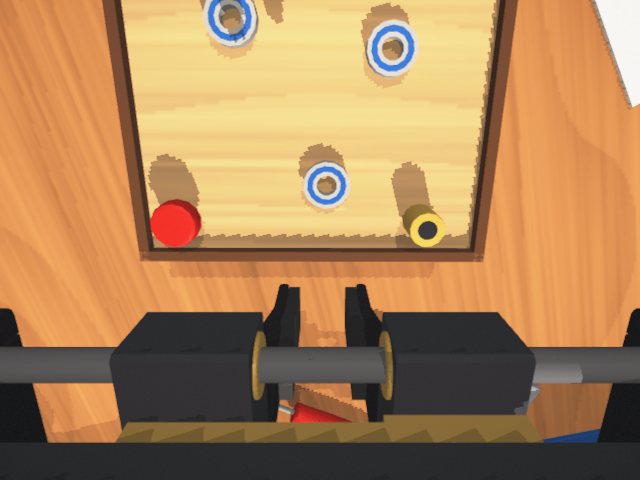

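Wrist view: bearing 3 is at (326,185), bearing 1 at (392,48) and bearing 2 at (231,17). The knob is at (175,223), the bush at (427,229), and the rear rim corners are at (142,257) and (483,257).

```bash
python3 - <<'E'
from h import *
c=load('w1')
for n,u,v,z in [('b3',326,186,.091),('b1',392,48,.091),('b2',231,17,.091),('knob',175,223,.11),('bush',427,229,.11),('cl',142,257,.09),('cr',483,257,.09),('il',151,249,.09),('ir',474,249,.09)]:
    p=px(c,u,v,z); print(n,p.round(4),w2b(p))
p=px(c,320,110);print(p); p=px(c,326,170);print(p)
print(c['mtx'])
E
```

```text
b3 [ 0.5225 -0.1632  0.091 ] [ 13.9 -99.1]
b1 [ 0.5874 -0.0836  0.091 ] [58.  -6.2]
b2 [ 0.4888 -0.04    0.091 ] [-48.2  12.5]
knob [ 0.4127 -0.1596  0.11  ] [ -93.6 -121.8]
bush [ 0.5858 -0.2073  0.11  ] [  85.9 -126.7]
cl [ 0.3691 -0.1831  0.09  ] [-130.3 -155. ]
cr [ 0.6285 -0.2476  0.09  ] [ 137.  -155.7]
il [ 0.3784 -0.1786  0.09  ] [-122.3 -148.4]
ir [ 0.6225 -0.2393  0.09  ] [ 129.2 -149.1]
[ 0.53111316 -0.11026907  0.07915033]
[ 0.52528196 -0.15186341  0.09037687]
[[400.93600434   0.         322.08965459]
 [  0.         400.93600434 237.26429869]
 [  0.           0.           1.        ]]
```

Emit:
{"fn": "play_rows", "kwargs": {
  "commands": [
    [[0.0027,-0.0037,0],[0,0,0]],
    [[0.0027,-0.0037,-0.04],[0,0,0]],
    [[0.0027,-0.0037,-0.08],[0,0,0]],
    [[0.0027,-0.0037,-0.115],[0,0,0]],
    [[0.0027,-0.0037,-0.13],[0,0,0]],
    [[0.0027,-0.0037,-0.137],[0,0,0]],
    [[0.0027,-0.0037,-0.139],[0,0,0]],
    [[0.0027,-0.0037,-0.139],[0,0,0]],
    [[0.0027,-0.0037,-0.139],[0,0,0]]
  ]
}}

```text
time_s: 2.9
position: [0.516, -0.1936, 0.1095]
tcp_rot: [[0.971, 0.002, 0.239], [-0.239, -0.001, 0.971], [0.002, -1.0, -0.001]]
force: [0.7, 0.7, -0.3]
opening: 0.227
```

```bash
cat >> h.py <<'E'
o=o+R@[.003,-.0015]
def mv(x,y):
    s=read_state(); d=b2w(x,y)-s['position'][:2]; print('board',w2b(s['position']),'z',s['position'][2].round(4),'shift',d.round(4),'t',s['time_s'],s['force'].round(1))
E
python3 - <<'E'
from h import *
mv(10,-100); mv(3,40); mv(0,60);mv(0,74); mv(0,80)
E
```

```text
board [  11.9 -128.7] z 0.1095 shift [0.005  0.0283] t 2.9 [ 0.7  0.7 -0.3]
board [  11.9 -128.7] z 0.1095 shift [0.0316 0.1659] t 2.9 [ 0.7  0.7 -0.3]
board [  11.9 -128.7] z 0.1095 shift [0.0335 0.186 ] t 2.9 [ 0.7  0.7 -0.3]
board [  11.9 -128.7] z 0.1095 shift [0.0368 0.1996] t 2.9 [ 0.7  0.7 -0.3]
board [  11.9 -128.7] z 0.1095 shift [0.0382 0.2055] t 2.9 [ 0.7  0.7 -0.3]
```

Emit:
{"fn": "play_rows", "kwargs": {
  "commands": [
    [[0.0019,0.01,0],[0,0,0]],
    [[0.0038,0.02,0],[0,0,0]],
    [[0.0057,0.03,0],[0,0,0]],
    [[0.0076,0.04,0],[0,0,0]],
    [[0.0095,0.05,0],[0,0,0]],
    [[0.0114,0.06,0],[0,0,0]],
    [[0.0133,0.07,0],[0,0,0]],
    [[0.0152,0.08,0],[0,0,0]],
    [[0.0171,0.09,0],[0,0,0]],
    [[0.019,0.1,0],[0,0,0]]
  ]
}}

```text
time_s: 4.15
position: [0.5346, -0.0927, 0.1085]
tcp_rot: [[0.971, -0.0, 0.239], [-0.239, 0.0, 0.971], [-0.0, -1.0, 0.0]]
force: [-0.1, -0.2, 2.2]
opening: 0.23
```

Emit:
{"fn": "play_rows", "kwargs": {
  "commands": [
    [[0.0019,0.01,0],[0,0,0]],
    [[0.0038,0.02,0],[0,0,0]],
    [[0.0057,0.03,0],[0,0,0]],
    [[0.0076,0.04,0],[0,0,0]],
    [[0.0095,0.05,0],[0,0,0]],
    [[0.0112,0.058,0],[0,0,0]],
    [[0.012,0.062,0],[0,0,0]],
    [[0.012,0.062,0],[0,0,0]]
  ]
}}

```text
time_s: 5.15
position: [0.5464, -0.031, 0.1084]
tcp_rot: [[0.971, -0.0, 0.238], [-0.238, 0.0, 0.971], [-0.0, -1.0, 0.0]]
force: [0.5, 0.3, -0.8]
opening: 0.226
```

```bash
python3 - <<'E'
from h import *
s,c=wrist('w2'); mv(0,60);mv(0,74); mv(0,80)
E
```

```text
board [ 2.6 36.4] z 0.1084 shift [0.0031 0.0236] t 5.2 [-0.2  0.6  0.1]
board [ 2.6 36.4] z 0.1084 shift [0.0064 0.0372] t 5.2 [-0.2  0.6  0.1]
board [ 2.6 36.4] z 0.1084 shift [0.0078 0.043 ] t 5.2 [-0.2  0.6  0.1]
```

View pics/w2.png

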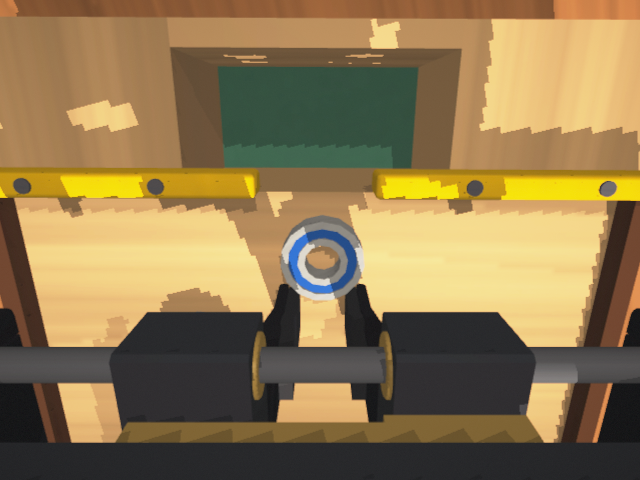

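The bearing sits in the V of the fingertips at (322,258). The gap runs from (260,190) to (373,192), with the slot behind it.

```bash
python3 - <<'E'
from h import *
c=load('w2')
for n,u,v,z in [('b',322,258,.091),('gl',260,197,.080),('gr',374,199,.080),('tl',257,172,.096),('tr',377,174,.096),('edge',316,191,.08),('sl',171,49,.08),('sr',461,49,.08)]:
    print(n,w2b(px(c,u,v,z)))
E
```

```text
b [ 3.1 62. ]
gl [-22.9  85.2]
gr [25.  84.3]
tl [-21.   98.1]
tr [23.6 97.3]
edge [ 0.6 87.7]
sl [-53.7 141.9]
sr [ 55.5 141.9]
```

Emit:
{"fn": "play_rows", "kwargs": {
  "commands": [
    [[-0.0005,0.004,0],[0,0,0]],
    [[0.0005,0.0085,0],[0,0,0]],
    [[0.0016,0.013,0],[0,0,0]],
    [[0.0027,0.0175,0],[0,0,0]],
    [[0.0038,0.022,0],[0,0,0]],
    [[0.0049,0.0265,0],[0,0,0]],
    [[0.006,0.031,0],[0,0,0]],
    [[0.0071,0.0355,0],[0,0,0]],
    [[0.0071,0.0355,0],[0,0,0]],
    [[0.0071,0.0355,0],[0,0,0]]
  ]
}}

```text
time_s: 6.45
position: [0.5535, 0.0042, 0.1085]
tcp_rot: [[0.971, -0.0, 0.239], [-0.239, 0.0, 0.971], [-0.0, -1.0, 0.0]]
force: [0.2, -0.4, 0.3]
opening: 0.23
```

Emit:
{"fn": "play_rows", "kwargs": {
  "commands": [
    [[-0.007,-0.029,0],[0,0,0]],
    [[-0.007,-0.029,0.03],[0,0,0]],
    [[-0.007,-0.029,0.06],[0,0,0]],
    [[-0.007,-0.029,0.06],[0,0,0]],
    [[-0.007,-0.029,0.06],[0,0,0]]
  ]
}}

```text
time_s: 7.08
position: [0.546, -0.0248, 0.168]
tcp_rot: [[0.971, -0.001, 0.239], [-0.239, 0.0, 0.971], [-0.001, -1.0, 0.0]]
force: [-0.8, 0.3, -0.5]
opening: 0.226
```

```bash
python3 - <<'E'
from h import *
s,c=wrist('w3'); mv(55,-4.7); snap('top','top3')
E
```

```text
board [ 0.5 42.5] z 0.1676 shift [ 0.0417 -0.0588] t 7.125 [ 0.2 -0.1 -0.4]
```

View pics/w3.png

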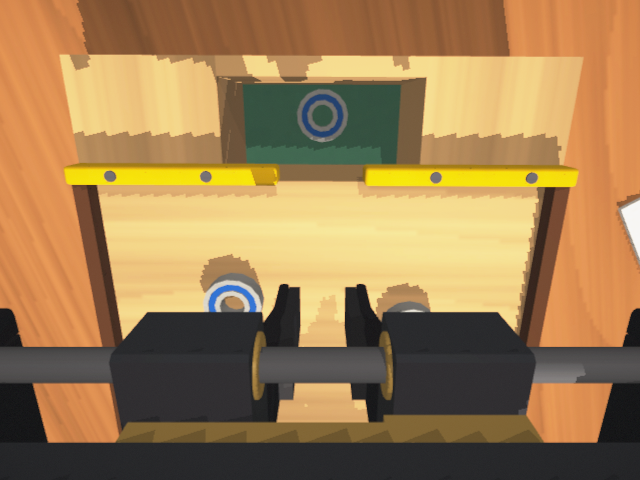

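The first bearing lies flat in the slot at (322,115), and the other two haven't moved. For bearing 1 I'll straddle it, drag it toward the gate line, then push it from behind.

Emit:
{"fn": "play_rows", "kwargs": {
  "commands": [
    [[0.0417,-0.0588,0],[0,0,0]],
    [[0.0417,-0.0588,0],[0,0,0]],
    [[0.0417,-0.0588,0],[0,0,0]],
    [[0.0417,-0.0588,0],[0,0,0]],
    [[0.0417,-0.0588,-0.02],[0,0,0]],
    [[0.0417,-0.0588,-0.04],[0,0,0]],
    [[0.0417,-0.0588,-0.055],[0,0,0]],
    [[0.0417,-0.0588,-0.0595],[0,0,0]],
    [[0.0417,-0.0588,-0.0595],[0,0,0]],
    [[0.0417,-0.0588,-0.0595],[0,0,0]]
  ],
  "gripper": 0.055
}}

```text
time_s: 8.43
position: [0.5888, -0.0838, 0.1097]
tcp_rot: [[0.971, 0.001, 0.239], [-0.239, -0.0, 0.971], [0.001, -1.0, -0.0]]
force: [0.7, 0.3, 0.0]
opening: 0.635
```

Emit:
{"fn": "play_rows", "kwargs": {
  "commands": [
    [[-0.0055,0.0013,0],[0,0,0]],
    [[-0.011,0.0027,0],[0,0,0]],
    [[-0.0165,0.004,0],[0,0,0]],
    [[-0.022,0.0054,0],[0,0,0]],
    [[-0.0275,0.0067,0],[0,0,0]],
    [[-0.033,0.008,0],[0,0,0]],
    [[-0.0385,0.0094,0],[0,0,0]],
    [[-0.0437,0.0107,0],[0,0,0]],
    [[-0.0437,0.0107,0],[0,0,0]]
  ]
}}

```text
time_s: 9.55
position: [0.5436, -0.0727, 0.1089]
tcp_rot: [[0.971, -0.002, 0.239], [-0.239, 0.001, 0.971], [-0.002, -1.0, 0.0]]
force: [-0.1, -0.2, -0.1]
opening: 0.632
```

```bash
python3 - <<'E'
from h import *
s,c=wrist('w4'); mv(19,-38)
print(s['opening']*87)
E
```

```text
board [10.2 -4.6] z 0.1089 shift [ 0.0006 -0.0346] t 9.6 [ 0.4  0.2 -0.2]
54.96987800554262
```

View pics/w4.png

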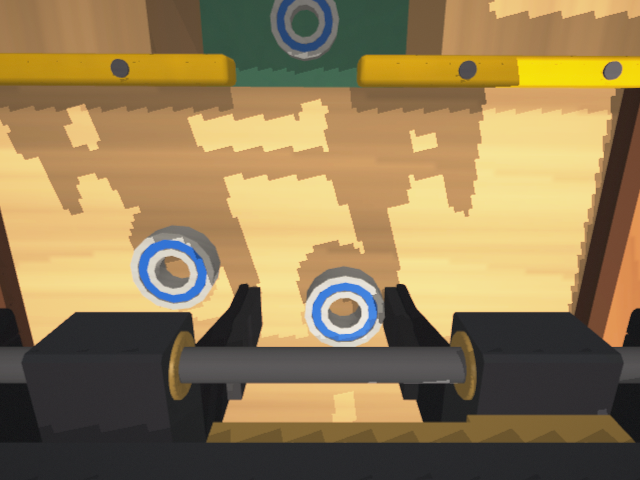

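Bearing 1 is between the fingers at about (343,312), against the right one, and bearing 2 is at (173,268), untouched.

```bash
python3 - <<'E'
from h import *
c=load('w4')
for u,v in [(343,313),(173,268)]: print(w2b(px(c,u,v,.091)))
E
```

```text
[19.4 -4.7]
[-51.7  16.2]
```

Emit:
{"fn": "play_rows", "kwargs": {
  "commands": [
    [[0.0035,-0.0009,0],[0,0,0]],
    [[0.0035,-0.0009,0.02],[0,0,0]],
    [[0.0035,-0.0009,0.04],[0,0,0]],
    [[0.0012,-0.0337,0.04],[0,0,0]],
    [[0.0012,-0.0337,0.04],[0,0,0]]
  ]
}}

```text
time_s: 10.22
position: [0.5466, -0.1085, 0.1494]
tcp_rot: [[0.971, 0.002, 0.241], [-0.241, -0.001, 0.971], [0.002, -1.0, -0.001]]
force: [-0.0, 1.3, -0.0]
opening: 0.627
```

Emit:
{"fn": "play_rows", "kwargs": {
  "commands": [
    [[0,0,0],[0,0,0]],
    [[0,0,0],[0,0,0]],
    [[0,0,0],[0,0,0]],
    [[0,0,0],[0,0,0]],
    [[0,0,-0.02],[0,0,0]],
    [[0,0,-0.035],[0,0,0]],
    [[0,0,-0.04],[0,0,0]],
    [[0,0,-0.04],[0,0,0]],
    [[0,0,-0.04],[0,0,0]]
  ],
  "gripper": 0.02
}}

```text
time_s: 11.35
position: [0.5461, -0.1068, 0.1094]
tcp_rot: [[0.971, 0.001, 0.239], [-0.239, -0.0, 0.971], [0.001, -1.0, -0.0]]
force: [-0.0, -0.6, -0.1]
opening: 0.229
```

```bash
python3 - <<'E'
from h import *
mv(19,-30);mv(1,36);mv(1,73); print(read_state()['opening']*87)
E
```

```text
board [ 20.4 -37.1] z 0.1094 shift [0.0003 0.0073] t 11.35 [-0.  -0.6 -0.1]
board [ 20.4 -37.1] z 0.1094 shift [-0.0014  0.0757] t 11.35 [-0.  -0.6 -0.1]
board [ 20.4 -37.1] z 0.1094 shift [0.0074 0.1116] t 11.35 [-0.  -0.6 -0.1]
19.95349282061563
```

Emit:
{"fn": "play_rows", "kwargs": {
  "commands": [
    [[0.0003,0.0073,-0.001],[0,0,0]],
    [[0.0001,0.015,-0.001],[0,0,0]],
    [[-0.0001,0.0225,-0.001],[0,0,0]],
    [[-0.0003,0.03,-0.001],[0,0,0]],
    [[-0.0005,0.0375,-0.001],[0,0,0]],
    [[-0.0007,0.045,-0.001],[0,0,0]],
    [[-0.0009,0.0525,-0.001],[0,0,0]],
    [[-0.0011,0.06,-0.001],[0,0,0]],
    [[-0.0013,0.068,-0.001],[0,0,0]],
    [[-0.0014,0.0757,-0.001],[0,0,0]]
  ]
}}

```text
time_s: 12.6
position: [0.5443, -0.0305, 0.108]
tcp_rot: [[0.971, -0.0, 0.239], [-0.239, 0.0, 0.971], [-0.0, -1.0, 0.0]]
force: [0.7, -0.6, 0.4]
opening: 0.23
```

```bash
python3 - <<'E'
from h import *
s,c=wrist('w5'); mv(1,73)
E
```

```text
board [-0.  37.4] z 0.108 shift [0.0095 0.0343] t 12.65 [ 1.  -0.5  0.3]
```

View pics/w5.png

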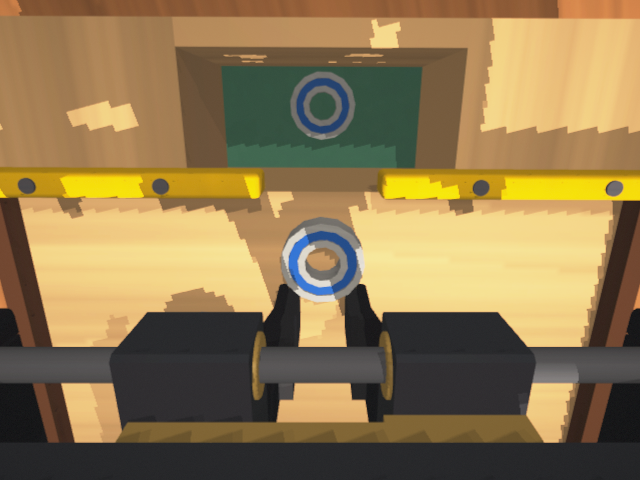

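The bearing at (322,260) is centred on the gap (263 to 381), so I'll push straight through.

Emit:
{"fn": "play_rows", "kwargs": {
  "commands": [
    [[0.0012,0.0044,0],[0,0,0]],
    [[0.0023,0.0088,0],[0,0,0]],
    [[0.0034,0.0132,0],[0,0,0]],
    [[0.0045,0.0176,0],[0,0,0]],
    [[0.0056,0.022,0],[0,0,0]],
    [[0.0067,0.0264,0],[0,0,0]],
    [[0.0078,0.0308,0],[0,0,0]],
    [[0.009,0.035,0],[0,0,0]],
    [[0.009,0.035,0],[0,0,0]],
    [[0.009,0.035,0],[0,0,0]]
  ]
}}

```text
time_s: 13.9
position: [0.5533, 0.0041, 0.108]
tcp_rot: [[0.971, -0.0, 0.239], [-0.239, 0.0, 0.971], [-0.0, -1.0, 0.0]]
force: [0.2, -0.6, 0.5]
opening: 0.226
```

Emit:
{"fn": "play_rows", "kwargs": {
  "commands": [
    [[-0.007,-0.029,0],[0,0,0]],
    [[-0.007,-0.029,0.03],[0,0,0]],
    [[-0.007,-0.029,0.06],[0,0,0]],
    [[-0.007,-0.029,0.06],[0,0,0]],
    [[-0.007,-0.029,0.06],[0,0,0]]
  ]
}}

```text
time_s: 14.52
position: [0.5458, -0.0249, 0.1675]
tcp_rot: [[0.971, -0.001, 0.239], [-0.239, 0.0, 0.971], [-0.001, -1.0, 0.0]]
force: [-0.8, -0.2, -0.1]
opening: 0.23
```

```bash
python3 - <<'E'
from h import *
s,c=wrist('w6'); mv(-51,15)
E
```

```text
board [ 0.3 42.3] z 0.1671 shift [-0.0563 -0.0143] t 14.575 [-0.6  1.2  0.1]
```

View pics/w6.png

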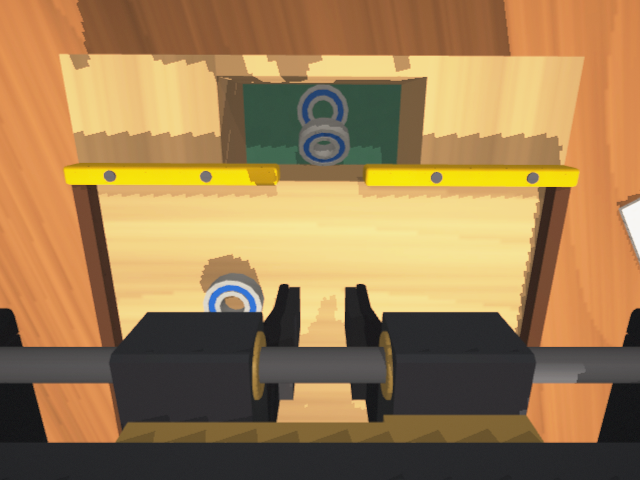

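The second bearing is in the slot, leaning on the first at (323,143). Bearing 3 of the sequence, still at (232,300), gets the same treatment.

Emit:
{"fn": "play_rows", "kwargs": {
  "commands": [
    [[-0.0563,-0.0143,0],[0,0,0]],
    [[-0.0563,-0.0143,0],[0,0,0]],
    [[-0.0563,-0.0143,0],[0,0,0]],
    [[-0.0563,-0.0143,0],[0,0,0]],
    [[-0.0563,-0.0143,-0.02],[0,0,0]],
    [[-0.0563,-0.0143,-0.04],[0,0,0]],
    [[-0.0563,-0.0143,-0.055],[0,0,0]],
    [[-0.0563,-0.0143,-0.059],[0,0,0]],
    [[-0.0563,-0.0143,-0.059],[0,0,0]],
    [[-0.0563,-0.0143,-0.059],[0,0,0]]
  ],
  "gripper": 0.055
}}

```text
time_s: 15.82
position: [0.4908, -0.0394, 0.1096]
tcp_rot: [[0.971, 0.001, 0.238], [-0.238, -0.0, 0.971], [0.001, -1.0, -0.0]]
force: [-0.3, 0.8, 1.0]
opening: 0.632
```

Emit:
{"fn": "play_rows", "kwargs": {
  "commands": [
    [[0.007,-0.0017,0],[0,0,0]],
    [[0.014,-0.0034,0],[0,0,0]],
    [[0.021,-0.0051,0],[0,0,0]],
    [[0.028,-0.0068,0],[0,0,0]],
    [[0.035,-0.0086,0],[0,0,0]],
    [[0.042,-0.0103,0],[0,0,0]],
    [[0.049,-0.012,0],[0,0,0]],
    [[0.055,-0.0135,0],[0,0,0]],
    [[0.06,-0.0148,0],[0,0,0]],
    [[0.06,-0.0148,0],[0,0,0]]
  ]
}}

```text
time_s: 17.08
position: [0.5508, -0.0543, 0.1091]
tcp_rot: [[0.971, 0.001, 0.239], [-0.239, -0.0, 0.971], [0.001, -1.0, -0.0]]
force: [0.3, 0.4, 0.1]
opening: 0.631
```

```bash
python3 - <<'E'
from h import *
s,c=wrist('w7'); mv(1,-18)
E
```

```text
board [12. 15.] z 0.109 shift [-0.0186 -0.0294] t 17.125 [0.1 0.1 0.3]
```

View pics/w7.png

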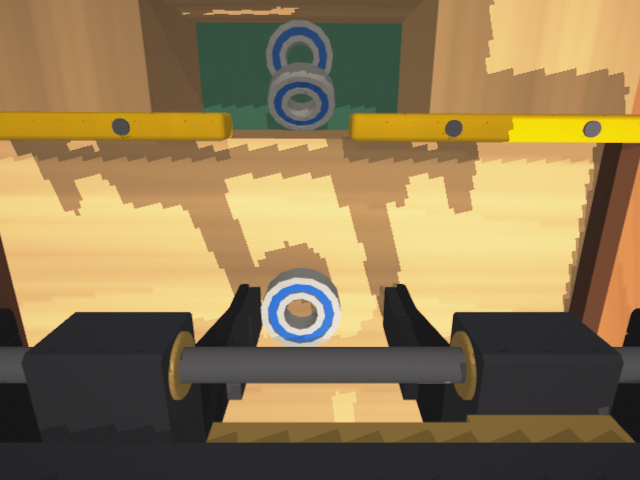

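The last bearing is at (301,312), against the left finger, at about board x 2. Next I lift, go behind it and push it through.

Emit:
{"fn": "play_rows", "kwargs": {
  "commands": [
    [[-0.0035,0.0009,0],[0,0,0]],
    [[-0.0035,0.0009,0.02],[0,0,0]],
    [[-0.0035,0.0009,0.04],[0,0,0]],
    [[-0.0182,-0.0296,0.04],[0,0,0]],
    [[-0.0182,-0.0296,0.04],[0,0,0]]
  ]
}}

```text
time_s: 17.75
position: [0.5309, -0.0847, 0.1493]
tcp_rot: [[0.971, -0.0, 0.241], [-0.241, -0.0, 0.971], [-0.0, -1.0, -0.0]]
force: [0.1, 0.5, -1.0]
opening: 0.631
```

Emit:
{"fn": "play_rows", "kwargs": {
  "commands": [
    [[0,0,0],[0,0,0]],
    [[0,0,0],[0,0,0]],
    [[0,0,0],[0,0,0]],
    [[0,0,0],[0,0,0]],
    [[0,0,-0.02],[0,0,0]],
    [[0,0,-0.035],[0,0,0]],
    [[0,0,-0.04],[0,0,0]],
    [[0,0,-0.04],[0,0,0]],
    [[0,0,-0.04],[0,0,0]]
  ],
  "gripper": 0.02
}}

```text
time_s: 18.88
position: [0.5322, -0.0838, 0.1094]
tcp_rot: [[0.971, 0.001, 0.239], [-0.239, -0.0, 0.971], [0.001, -1.0, -0.0]]
force: [-0.1, -0.8, 0.3]
opening: 0.228
```

```bash
python3 - <<'E'
from h import *
mv(1,-10);mv(0.5,36);mv(0.5,73); print(read_state()['opening']*87)
E
```

```text
board [  1.5 -18.1] z 0.1094 shift [0.0015 0.008 ] t 18.875 [-0.1 -0.8  0.3]
board [  1.5 -18.1] z 0.1094 shift [0.012  0.0528] t 18.875 [-0.1 -0.8  0.3]
board [  1.5 -18.1] z 0.1094 shift [0.0208 0.0887] t 18.875 [-0.1 -0.8  0.3]
19.85994928303984
```

Emit:
{"fn": "play_rows", "kwargs": {
  "commands": [
    [[0.0015,0.007,-0.001],[0,0,0]],
    [[0.003,0.0135,-0.001],[0,0,0]],
    [[0.0045,0.02,-0.001],[0,0,0]],
    [[0.006,0.0265,-0.001],[0,0,0]],
    [[0.0075,0.033,-0.001],[0,0,0]],
    [[0.009,0.0395,-0.001],[0,0,0]],
    [[0.0105,0.046,-0.001],[0,0,0]],
    [[0.012,0.0525,-0.001],[0,0,0]],
    [[0.0135,0.057,-0.001],[0,0,0]]
  ]
}}

```text
time_s: 20.0
position: [0.5454, -0.0262, 0.108]
tcp_rot: [[0.971, -0.0, 0.238], [-0.238, 0.0, 0.971], [-0.0, -1.0, -0.0]]
force: [0.2, -0.5, 0.7]
opening: 0.232
```

Emit:
{"fn": "play_rows", "kwargs": {
  "commands": [
    [[0.001,0.0044,0],[0,0,0]],
    [[0.0021,0.0088,0],[0,0,0]],
    [[0.0032,0.0132,0],[0,0,0]],
    [[0.0043,0.0176,0],[0,0,0]],
    [[0.0054,0.022,0],[0,0,0]],
    [[0.0065,0.0264,0],[0,0,0]],
    [[0.0076,0.031,0],[0,0,0]],
    [[0.0076,0.031,0],[0,0,0]],
    [[0.0076,0.031,0],[0,0,0]]
  ]
}}

```text
time_s: 21.12
position: [0.5529, 0.0045, 0.108]
tcp_rot: [[0.971, -0.0, 0.239], [-0.239, 0.0, 0.971], [-0.0, -1.0, 0.0]]
force: [0.7, -0.2, -0.4]
opening: 0.229
```

Emit:
{"fn": "play_rows", "kwargs": {
  "commands": [
    [[-0.007,-0.029,0],[0,0,0]],
    [[-0.007,-0.029,0.03],[0,0,0]],
    [[-0.007,-0.029,0.06],[0,0,0]],
    [[-0.007,-0.029,0.09],[0,0,0]],
    [[-0.007,-0.029,0.09],[0,0,0]],
    [[-0.007,-0.029,0.09],[0,0,0]]
  ]
}}

```text
time_s: 21.88
position: [0.5453, -0.0246, 0.1974]
tcp_rot: [[0.971, -0.001, 0.239], [-0.239, 0.0, 0.971], [-0.001, -1.0, 0.0]]
force: [-0.0, -0.0, -0.5]
opening: 0.233
```

```bash
python3 - <<'E'
from h import *
s,c=wrist('w8'); mv(0,0)
E
```

```text
board [-0.2 42.5] z 0.197 shift [-0.0099 -0.0414] t 21.925 [ 0.6 -1.   0. ]
```

View pics/w8.png

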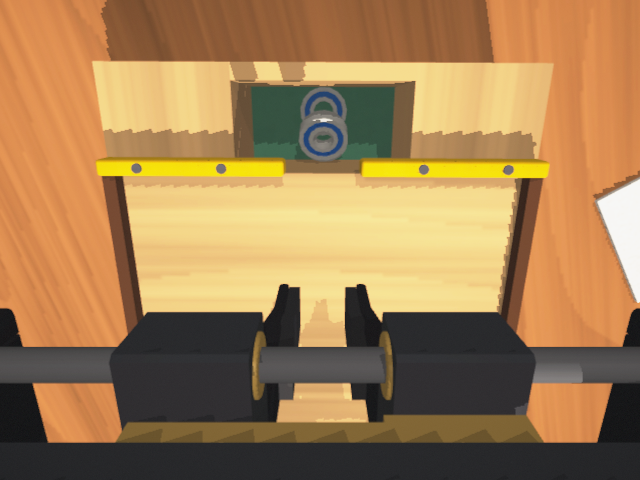

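The board's front is clear, and the third bearing sits on the second in the slot at (323,136). I'll check its height and whether it's at rest.

```bash
python3 - <<'E'
from h import *
c=load('w8')
for u,v in [(307,136),(339,136),(323,119),(323,154),(323,94)]:
    p=px(c,u,v); print(p[2].round(4),w2b(p))
s,c2=wrist('w9'); print(np.abs(c2['frame'][85:165,240:410].astype(int)-c['frame'][85:165,240:410]).max())
t0,t1=load('top0'),snap('top','top9'); m=np.abs(t0['frame'].astype(int)-t1['frame']).max(2)>60
for n,(u,v) in dict(bush=(375,212),knob=(358,273)).items(): print(n,m[v-6:v+7,u-6:u+7].sum())
E
```

```text
0.0446 [-10.1 108.1]
0.0421 [ 12.5 107.9]
0.0504 [  1.1 119.6]
0.0357 [ 1.2 94.7]
0.0179 [  1.2 136.7]
76
bush 0
knob 0
```

Emit:
{"fn": "play_rows", "kwargs": {
  "commands": [
    [[0,0,0.03],[0,0,0]],
    [[0,0,0.03],[0,0,0]],
    [[0,0,0.03],[0,0,0]],
    [[0,0,0.03],[0,0,0]],
    [[0,0,0.03],[0,0,0]],
    [[0,0,0.03],[0,0,0]],
    [[0,0,0.03],[0,0,0]],
    [[0,0,0.03],[0,0,0]]
  ]
}}

```text
time_s: 23.02
position: [0.546, -0.0247, 0.228]
tcp_rot: [[0.971, 0.0, 0.239], [-0.239, 0.0, 0.971], [0.0, -1.0, 0.0]]
force: [0.2, -0.0, 0.1]
opening: 0.235
```

```bash
python3 - <<'E'
from h import *
s,a=wrist('wa'); s,b=wrist('wb')
d=np.abs(a['frame'].astype(int)-b['frame']).max(2)>40
print(d.sum(), d[60:170,230:420].sum())
# bearing 3 region position via depth (points in slot above z .03)
for c in (load('w8'),a,b):
    P=np.array([px(c,u,v) for v in range(60,165,1) for u in range(280,370,1)])
    q=np.array([w2b(p) for p in P]); k=(P[:,2]>.030)&(P[:,2]<.065)&(abs(q[:,0])<25)&(q[:,1]>92)&(q[:,1]<130)
    print(k.sum(),q[k].mean(0),P[k,2].mean())
E
```

```text
7 1
1866 [  1.38386924 108.79287245] 0.04232929615701862
1545 [  1.42491909 108.69391586] 0.042248564938191686
1549 [  1.40116204 108.6859264 ] 0.04226294946129793
```

At rest; handing in.

```bash
python3 -c "
from rig import *
print(hand_in())"
```

```text
the job is handed in; nothing more can be done
None
```

All three bearings are in the green slot, pushed through the gap one at a time with the fingertips and never lifted. I handed the job in at about 23 s of the 61 s allowed; no verdict is reported.

- **How they were moved:** The rear bearing went first, pushed straight through with the jaws 20 mm apart so it sat between the two fingertips. Each of the other two was dragged sideways to the gate line between the open fingers, then pushed in the same way.
- **Bearings at the end:** The first lies on the slot floor, the second leans on it, and the third lies tilted on the second. The third's top surface is at about 42 mm, against the 72 mm limit for its centre. Over the last second before hand-in it moved about 0.1 mm, so it is at rest.
- **Bush and knob:** The top camera shows no change at either one compared with the start.
- **Bench tools and offcut:** I ran no separate check on these. The gripper passed over the bench at about 0.25 m TCP height and worked only above the board.
- **Robot:** It stands well clear above the board, and reported forces stayed around 2 N or less throughout.
- **What disagreed:**
  - The wrist camera and the first top-camera fit differed by about 4 mm. I used the wrist values, and the pushes confirmed them.
  - Two frames just after the third drop differed by up to 76 grey levels at single pixels. After a one-second wait, only 1 pixel in the slot area differed by more than 40.

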